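# Load the filling clamp and hold its ratchet at three clicks

### The job

Take the middle-sized of the three paste cartridges and seat it upright and fully home in the socket of the white filling clamp; then swing the clamp's blue-posted ratchet lever clockwise (seen from above) exactly three clicks, each of which can be felt, and never on to a fourth. The lever is sprung and flies back if let go, so finish while still holding it at the third click, with the cartridge in place. Leave the other two cartridges standing and everything else where it is.

Things in the scene. Friction and masses are not known exactly. Their poses are not given: they have to be found in the camera images.
- cartridge_middle: the middle-sized of three look-alike paste cartridges upright in the tray, 30 mm barrel: clear foot 0 to 32 mm up (3 mm bevel below), white collar 46 mm wide at 32 to 37, banded 30 mm barrel 37 to 82, black cap 22 mm wide to 95. About 90 g. Neighbours 65 mm or more apart, centre to centre. Origin: centre of its underside, z up its axis. This is the one that fits the socket.
- cartridge_small: the smallest of three look-alike paste cartridges upright in the tray, 24 mm barrel: clear foot 0 to 32 mm up (3 mm bevel below), white collar 40 mm wide at 32 to 37, banded 24 mm barrel 37 to 82, black cap 16 mm wide to 95. About 90 g. Neighbours 65 mm or more apart, centre to centre. Origin: centre of its underside, z up its axis. Too loose for the socket; leave it.
- cartridge_large: the largest of three look-alike paste cartridges upright in the tray, 36 mm barrel: clear foot 0 to 32 mm up (3 mm bevel below), white collar 52 mm wide at 32 to 37, banded 36 mm barrel 37 to 82, black cap 28 mm wide to 95. About 90 g. Neighbours 65 mm or more apart, centre to centre. Origin: centre of its underside, z up its axis. Too wide for the socket; leave it.
- tray: shallow grey open tray, 110 mm (its x) by 270 mm (its y) by 14 mm high, heavy, in which the cartridges stand in a row along its y axis on a floor a few mm above the table; nothing stands beside a cartridge in the tray's x direction. Origin at the centre of its underside
- clamp: filling clamp fixed to the table: white base 170 (its x) by 290 mm (its y); at y = +65 mm an aluminium socket block 75 by 85 mm, top 45 mm above the table; at y = -65 mm the lever; between them a 20 mm wide steel tongue along y, top 64 mm above the table, which the lever slides over the seated cartridge's collar. Origin: centre of the underside, z up, x away from the robot at zero yaw
- socket_floor (a point): centre of the socket's round floor, 15 mm above the table. The bore is 32.5 mm in diameter and 30 mm deep with a 3 mm bevelled mouth; a seated cartridge's underside lies at this point, its collar 2 mm above the block. Axes as the clamp's
- lever_pivot (a point): point on the lever's vertical pivot axis. Axes as the clamp's
- lever_post (a point): centre of the top of the lever's upright blue post, a sleeve that spins freely on the lever: 14 mm in diameter, free-standing for 48 mm from the arm (top 38 mm above the table) up to this point 86 mm above the table; 95 mm from the pivot axis. It travels with the lever on its arc
- lever (a joint): lever angle in rad: 0 at rest on its stop, growing clockwise seen from above; end stop 1.31. It drops into its clicks at 0.262, 0.524, 0.785 (the third) and 1.047 (the fourth), after crests half-way between (0.131, 0.393, 0.654, 0.916). Pushing the post takes 3 to 4 N in a click's notch, rises to 6 or 7 N just beyond it, falls to about 2 N past the crest, then rises again in the next notch; let go, it springs back to 0
- print_plate: bystander, leave alone: round white plate 150 mm wide, 10 mm thick; origin at its underside
- color_jar: bystander, leave alone: jar 56 mm wide, 75 mm high; origin at its underside
- rinse_bottle: bystander, leave alone: white bottle 60 mm wide, 150 mm high; origin at its underside
- nozzle_cup: bystander, leave alone: steel cup 68 mm wide, 70 mm high; origin at its underside
- spatula: bystander, leave alone: kitchen spatula lying flat; origin at its underside

How it is judged (in metres and radians):
On the way, in this order (a step that is already met when the one before it is completed fails the run):
1. the middle cartridge stands fully home in the socket, with the lever still at rest and the hand off the cartridge (horizontal distance between cartridge_middle and socket_floor below 0.004 m and z of cartridge_middle in the frame of clamp between 0.011 and 0.018 m and angle between cartridge_middle's own z axis and vertical below 0.08 rad and value of joint lever below 0.1 rad and contact force between the fingers and cartridge_middle below 0.1 N), for 0.2 s.
2. the lever is held at its third click by the fingers (value of joint lever between 0.66 and 0.9 rad and contact force between the fingers and lever above 1 N and horizontal distance between cartridge_middle and socket_floor below 0.004 m and z of cartridge_middle in the frame of clamp between 0.011 and 0.018 m and angle between cartridge_middle's own z axis and vertical below 0.08 rad), for 0.3 s.
At the end, for the whole second after the job is handed in: middle cartridge in the socket: within 4 mm of its axis and floor, upright within 0.08 rad, untouched by the robot; lever still at the third click (0.66 to 0.90 rad) with the fingers pressing on it with over 1 N; the other two cartridges upright (all of step 2 and velocity of joint lever between -0.1 and 0.1 rad/s and contact force between the arm and cartridge_middle below 0.5 N and angle between each of cartridge_small, cartridge_large's own z axis and vertical below 0.15 rad); the arm keeps its last pose, push and grip.
It fails at once if the lever is taken on to a fourth click (beyond 0.93 rad) (value of joint lever above 0.93 rad).
It fails at once if the small cartridge is moved more than 25 mm or tipped (distance of cartridge_small from where it was at the start of the episode above 0.025 m or angle between cartridge_small's own z axis and vertical above 0.35 rad).
It fails at once if the large cartridge is moved more than 25 mm or tipped (distance of cartridge_large from where it was at the start of the episode above 0.025 m or angle between cartridge_large's own z axis and vertical above 0.35 rad).
It fails at once if another loose thing (plate, jar, bottle, cup or spatula) is moved more than 30 mm (distance of any of print_plate, color_jar, rinse_bottle, nozzle_cup, spatula from where it was at the start of the episode above 0.03 m).
It also fails if it takes over 72 s, if anything falls off the work surface, if the arm or the gripper's body presses on something with over 40 N, if the wrist force passes 120 N, or if a joint passes its speed limit or range.

### The arm

A 7-joint arm with a two-finger parallel gripper is mounted at the origin on the work surface. World frame = base frame: x ahead of the robot, y to its left, z up, the work surface at z = 0. Lengths are in mm, angles in rad, forces in N, time in s.
With the tool pointing down it reaches from about 425 to 875 mm from the base axis. Payload 8.4 kg.
Tool frame: the origin (TCP) lies where the fingers leave the gripper's body, on its centre line; the fingertips stand 70 mm ahead of it and the grasp point (between the pads) lies ahead of it (grip_depth is the z of the grasp point in the tool frame, in mm); z points along the fingers, y is the direction in which the jaws open and shut (so a half turn about z gives the same grasp; the last joint's range is limited). The gripper opens to 87 mm and grips with 3 to 60 N. Pads are 19 mm wide; open, the fingers measure 117 mm over their backs; the gripper's body (75 mm by 190 mm) begins 51 mm behind the grasp point.
Start: joints at [1.069, 0.333, 0.04, 1.465, -0.013, 1.343, -0.059], TCP at [254.773, -597.961, 292.246] pointing down, gripper open.
Joint ranges: [-2.58, 2.58], [-0.38, 2.09], [-1.3, 1.39], [0.25, 2.4], [-1.5, 4.64], [0.08, 2.09], [-2.65, 2.65]. Speed limits (rad/s): [2.22, 2.22, 2.79, 2.79, 3.14, 3.14, 3.14].

### API

Orientations are given as a 3x3 rotation matrix whose columns are the frame's x, y, z axes.
In Python, from workcell import get_state, get_image, camera_info, finish_job, grip_depth gives the robot as it stands.
- The arm moves only by the tool send_rows, never from a script. Its argument "plan" is a list of rows, each a list of 3 entries, a list of its own where there are three numbers: the shift along the world's x, y, z in m, then the turn about the world's z in rad, then the closure, from 0 (fully open) to 1 (shut). In form: [[[x, y, z], spin, jaw], ...]. A call has 1 to 20 rows; each row is the pose to reach, as a shift and turn from the pose commanded when the call began; what a row does not reach only later rows make up. A row lasts 1/12 s, in which the tool goes at most 41.7 mm and 7.16 degrees, less where a joint would pass 70% of its speed; a pose out of reach is approached as far as the arm can. A call with a gripper value outside its range is refused whole. The fingers move at their own pace and stop on an object; "squeeze" is the grip in N (left out, the last holds). Time passes only in rows, so rows that repeat a pose let the fingers close. It gives the time, the measured TCP pose, the force and the opening at its end, in the units of the state.
- get_state(): the state, without advancing time (a new reading comes with each control period).
- get_image(name): name is "scene" or "top"; returns (picture, depth): 400x640x3 uint8, red, green, blue; 400x640 float32, mm along the optical axis (not along the pixel's ray), 0 where there is no reading.
- camera_info(name): a dict with "fov_y" (degrees; the focal length in pixels is half the picture's height over the tangent of half this angle, whatever the lens; pixels are square), "cx", "cy" (the principal point, pixels), "origin" and "rotation" of the camera in the world. Camera axes: x right, y down, z forward; pixel columns grow to the right and rows downward; lengths in mm; the calibration is good to about 2 mm. A picture is of the moment at which its call begins. camera_info takes no time and is no camera call.
- finish_job(): hands the job in, once; it reports no verdict.
The state is a dict: "t": time; "joint_pos": joint angles; "qd": joint speeds; "joint_torque": joint torques, N m; "tcp_pos": TCP position; "tool_rot": TCP orientation; "ft_force": force on the tool from outside, world axes, zero at the start; "ft_torque": the same for the moment, N m; "finger_gap": opening from 0.0 (shut) to 1.0 (fully open).
Only numpy, scipy, OpenCV 4.12 (cv2) and the standard library are available. Lean on these libraries where they do the work, as an engineer would, in place of code of your own. Each camera call takes 0.05 s, during which the arm holds its last target. There are 200 camera calls.

## Working session

There is one attempt and no reset: what is moved stays moved. The work goes in short steps, Python scripts to look and compute and a tool call to move; the robot and the scene stay as the last step left them, time stands still between calls to the robot, and variables do not carry over. Pictures are saved under pics/ and viewed, about 8 in all and at most 12, crops included, and the job is handed in when it is done.

Besides the shell and the picture viewer there is one more tool, called by a JSON object that holds its "name" and its "arguments". send_rows: Moves the arm, as the interface text tells. Its arguments: {"type":"object","properties":{"plan":{"type":"array"},"squeeze":{"type":"number"}},"required":["plan"]}

```bash
mkdir -p pics
cat > h.py <<'E'
import numpy as np, cv2
from workcell import *
def cam(n):
    c=camera_info(n); f=200/np.tan(np.radians(c["fov_y"])/2)
    return f,c["cx"],c["cy"],np.array(c["origin"],float),np.array(c["rotation"],float).reshape(3,3)
def world(n,u,v,d):
    f,cx,cy,o,R=cam(n); return o+R@np.array([(u-cx)/f*d,(v-cy)/f*d,d])
def ray_z(n,u,v,z):
    f,cx,cy,o,R=cam(n); r=R@np.array([(u-cx)/f,(v-cy)/f,1.]); return o+r*(z-o[2])/r[2]
def cloud(n,D):
    f,cx,cy,o,R=cam(n); v,u=np.mgrid[:400,:640]
    return np.stack([(u-cx)/f*D,(v-cy)/f*D,D],-1)@R.T+o
E
python3 - <<'E'
from h import *
print(grip_depth() if callable(grip_depth) else grip_depth)
s=get_state();print(s)
for n in("scene","top"):
    I,D=get_image(n);np.savez(f"{n}0.npz",I=I,D=D);cv2.imwrite(f"pics/{n}0.png",I[...,::-1]);print(n,camera_info(n))
E
```

```text
51.0
{'t': 0.0, 'joint_pos': array([ 1.06883137,  0.33392717,  0.03985851,  1.46629167, -0.01339272,
        1.34328402, -0.05848337]), 'qd': array([ 0.00034895,  0.00192852, -0.0001298 ,  0.00224638, -0.00012259,
        0.00038217,  0.00035602]), 'joint_torque': array([-3.05428366e-04, -6.56366444e+01,  1.33485395e+00, -4.03806567e+01,
       -5.99381444e-02,  4.47915425e-02,  1.49438024e-04]), 'tcp_pos': array([ 254.62073616, -597.66146229,  291.33846909]), 'tool_rot': array([[ 9.19974733e-01,  3.91976952e-01, -7.48149413e-04],
       [ 3.91977650e-01, -9.19973574e-01,  1.46440810e-03],
       [-1.14263466e-04, -1.64047630e-03, -9.99998648e-01]]), 'ft_force': array([ 0.05127611, -0.55438901,  0.30138805]), 'ft_torque': array([-0.04608404, -0.03501183, -0.00924963]), 'finger_gap': 1.0036387800598137}
scene {'fov_y': 56.635604249931426, 'cx': 311.070548606219, 'cy': 203.88010417098658, 'origin': array([1346.3128087 ,  300.41545428,  828.88945654]), 'rotation': array([[-0.41167267,  0.60460347, -0.6818946 ],
       [ 0.91127455,  0.2647128 , -0.31544544],
       [-0.01021318, -0.75125347, -0.65993479]])}
top {'fov_y': 42.72119761932315, 'cx': 325.13096080876454, 'cy': 201.9900774191149, 'origin': array([ 246.31830355,  -65.57071388, 1739.29682399]), 'rotation': array([[-0.05230545, -0.97669012,  0.20818393],
       [-0.99861218,  0.05243971, -0.00487797],
       [-0.00615284, -0.20815015, -0.97807753]])}
```

View pics/scene0.png

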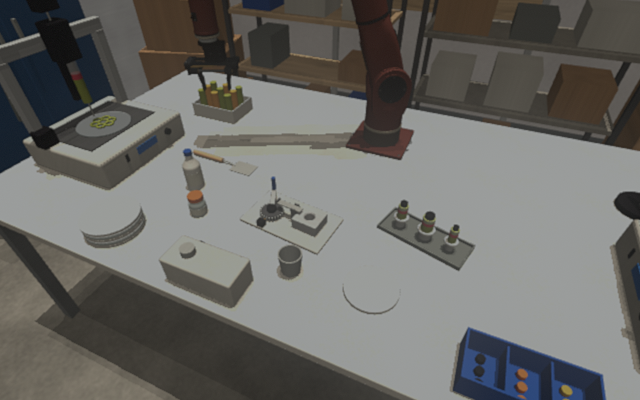

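View pics/top0.png

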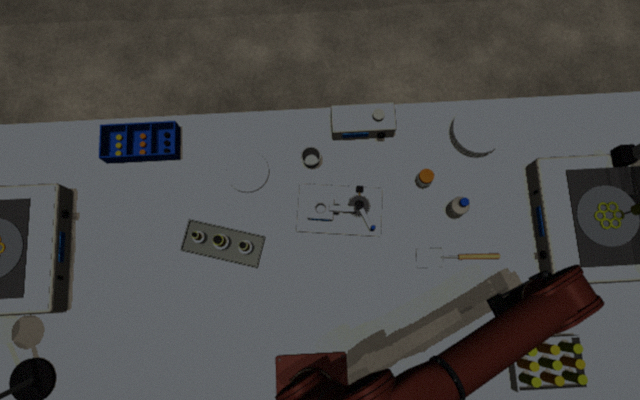

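The scene view shows the tray at (425,235) with three cartridges at about (402,212), (428,222), (452,235), and the clamp at (292,220) with its blue post at (274,185). The top view has the cartridges at (198,237), (220,241), (245,247), the socket at (320,208) and the post at (373,228). I'll enlarge both and check the depth.

Run:
```python
from h import *
T=np.load("top0.npz");S=np.load("scene0.npz")
def crop(I,x,y,w,h,k):
    a=cv2.resize(I[y:y+h,x:x+w,::-1],None,fx=k,fy=k,interpolation=cv2.INTER_CUBIC); return cv2.convertScaleAbs(a,alpha=1.5)
a=crop(T["I"],175,175,100,100,4);b=crop(T["I"],290,175,100,100,4)
cv2.imwrite("pics/topc.png",np.hstack([a,b]))
a=crop(S["I"],375,190,100,80,4);b=crop(S["I"],235,170,100,80,4)
cv2.imwrite("pics/scenec.png",np.hstack([a,b]))
for n,M,boxes in(("top",T,[(180,215,270,270),(290,180,390,240)]),("scene",S,[(375,190,475,270),(240,170,345,250)])):
    P=cloud(n,M["D"].astype(float))
    for x0,y0,x1,y1 in boxes:
        q=P[y0:y1,x0:x1];d=M["D"][y0:y1,x0:x1]>0
        print(n,(x0,y0),"valid",d.mean())
        m=((q[...,2]>60)&(q[...,2]<130)&d).astype(np.uint8)
        k,L,st,c=cv2.connectedComponentsWithStats(m)
        for i in range(1,k):
            if st[i,4]<4: continue
            p=q[L==i];print(st[i,4],"px",(c[i]+[x0,y0]).round(1),"mean",p.mean(0).round(),"min",p.min(0).round(),"max",p.max(0).round())
```

```text
top (180, 215) valid 0.9955555555555555
56 px [195.6 234.4] mean [512. 354.  89.] min [502. 343.  61.] max [525. 369. 105.]
115 px [218.6 239.4] mean [492. 278.  91.] min [476. 263.  62.] max [512. 299. 108.]
82 px [243.5 244.6] mean [470. 198.  90.] min [456. 184.  62.] max [487. 214. 107.]
top (290, 180) valid 0.9956666666666667
4 px [336.5 203. ] mean [ 597. -112.   66.] min [ 596. -117.   64.] max [ 598. -107.   68.]
7 px [331.1 206.7] mean [586. -93.  63.] min [ 579. -100.   61.] max [595. -86.  68.]
8 px [346.9 206.8] mean [ 583. -146.   62.] min [ 579. -150.   60.] max [ 589. -143.   63.]
20 px [353.2 208.2] mean [ 577. -166.   62.] min [ 567. -177.   60.] max [ 588. -156.   70.]
11 px [337.1 209.5] mean [ 575. -112.   64.] min [ 569. -122.   60.] max [ 581. -102.   70.]
19 px [372.8 226.8] mean [ 508. -226.   81.] min [ 503. -232.   64.] max [ 515. -219.   91.]
scene (375, 190) valid 0.99575
135 px [403.2 207.1] mean [480. 204.  84.] min [464. 188.  60.] max [491. 218. 102.]
196 px [428.8 219.2] mean [503. 284.  86.] min [482. 266.  60.] max [514. 302. 103.]
124 px [454.4 231.4] mean [521. 359.  83.] min [503. 347.  61.] max [529. 371. 105.]
scene (240, 170) valid 0.996904761904762
36 px [273.5 180.2] mean [ 512. -222.   78.] min [ 503. -229.   61.] max [ 517. -216.   91.]
22 px [278.6 199.6] mean [ 578. -168.   63.] min [ 566. -174.   60.] max [ 589. -161.   68.]
15 px [285.1 202.3] mean [ 579. -145.   61.] min [ 573. -156.   60.] max [ 586. -134.   63.]
36 px [293.6 206.3] mean [ 586. -111.   62.] min [ 569. -131.   60.] max [602. -98.  67.]
9 px [299.1 208.8] mean [589. -91.  62.] min [583. -98.  61.] max [594. -82.  63.]
88 px [289.9 246.8] mean [746. -43.  68.] min [735. -65.  60.] max [768. -10.  75.]
```

View pics/topc.png

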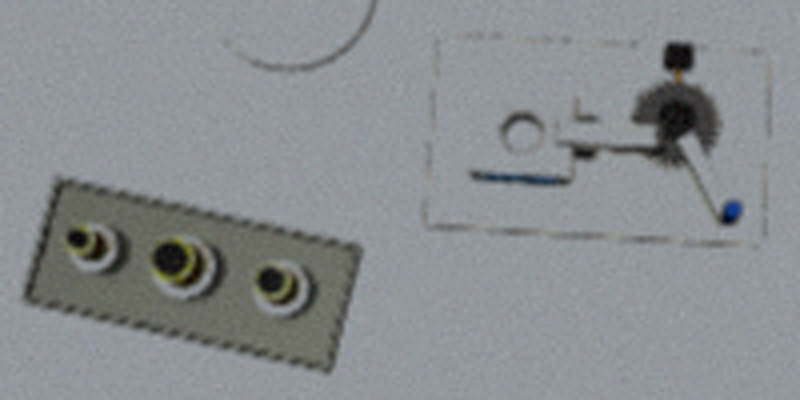

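View pics/scenec.png

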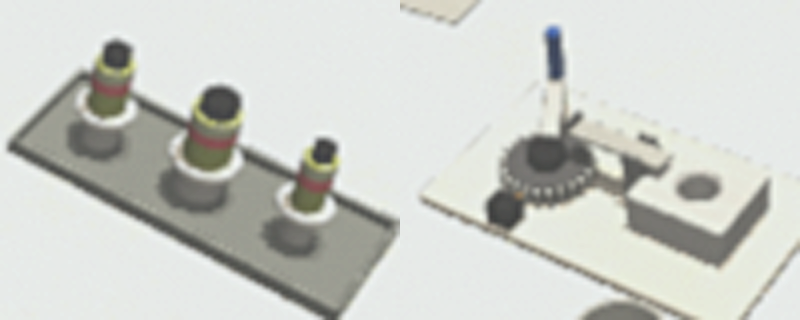

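The enlarged crops show the cap in the top view is smallest on the left, largest in the centre, and medium on the right at crop (270,278). In the scene view that medium one is the leftmost, at crop (117,52). The bore is at crop (523,131) in the top view and (698,187) in the scene view. The post top is at (733,208) and (553,32). Next I triangulate these.

```bash
cat >> h.py <<'E'
def tri(a,b):
    A=np.zeros((3,3));B=np.zeros(3);L=[]
    for n,(u,v) in(("top",a),("scene",b)):
        f,cx,cy,o,R=cam(n);r=R@np.array([(u-cx)/f,(v-cy)/f,1.]);r/=np.linalg.norm(r);M=np.eye(3)-np.outer(r,r);A+=M;B+=M@o;L.append((o,M))
    p=np.linalg.solve(A,B);return p.round(1),[round(np.linalg.norm(M@(p-o)),1) for o,M in L]
E
python3 - <<'E'
from h import *
tc=lambda x,y:((175 if x<400 else 290-100)+(x+.5)/4-.5,175+(y+.5)/4-.5)
sc=lambda x,y:((375 if x<400 else 235-100)+(x+.5)/4-.5,(190 if x<400 else 170)+(y+.5)/4-.5)
for n,a,b in[("med cap top",(269,277),(118,46)),("med collar",(282,290),(107,101)),("small cap top",(78,237),(323,145)),("large cap top",(172,257),(221,95)),("bore",(523,131),(698,187)),("post",(733,208),(553,31)),("pivot knob",(676,116),(546,150)),
 ("tray L?",(57,180),(399,226)),("tray2",(360,245),(83,72)),("tray3",(330,370),(10,146)),("base near",(426,228),(540,85)),]:
    print(n,*tri(tc(*a),sc(*b)))
print("base corners at z=12:")
for c in[(437,36),(770,50),(762,243),(426,228)]:print(ray_z("top",*tc(*c),12).round(1))
for c in [(523,131)]:print("bore z45 top",ray_z("top",*tc(*c),45), "scene",ray_z("scene",*sc(698,187),45))
for z,c,d in[(37,(282,290),(107,101)),]:print("collar",ray_z("top",*tc(*c),42),ray_z("scene",*sc(*d),42))
# block and base heights
for n in("top","scene"):
    D=np.load(n+"0.npz")["D"];P=cloud(n,D.astype(float)).reshape(-1,3)
    for nm,c,r in(("block",(589,-65),40),("tongue",(585,-115),12),("baseE",(640,-190),15),("table",(450,-60),40)):
        m=(np.abs(P[:,:2]-c)<r).all(1);print(n,nm,np.percentile(P[m,2],[10,50,90]).round(1),m.sum())
E
```

```text
med cap top [471.5 201.6 101. ] [np.float64(0.2), np.float64(0.2)]
med collar [468.1 201.1  41.8] [np.float64(0.7), np.float64(0.7)]
small cap top [513.1 356.6  96.6] [np.float64(0.2), np.float64(0.2)]
large cap top [492.2 281.1  98.3] [np.float64(1.1), np.float64(1.1)]
bore [589.7 -56.9  42.6] [np.float64(0.1), np.float64(0.1)]
post [ 507.7 -225.5   85.4] [np.float64(0.0), np.float64(0.0)]
pivot knob [ 596.3 -187.3   39.7] [np.float64(0.0), np.float64(0.0)]
tray L? [562.9 396.6  83. ] [np.float64(18.7), np.float64(18.7)]
tray2 [492.  156.3  78. ] [np.float64(26.6), np.float64(26.6)]
tray3 [417.7 150.8 -73.5] [np.float64(27.6), np.float64(27.6)]
base near [558.9 -73.9 124.6] [np.float64(114.8), np.float64(114.8)]
base corners at z=12:
[684.1  13.7  12. ]
[ 656.1 -274.6   12. ]
[ 487.9 -255.    12. ]
[516.   30.1  12. ]
bore z45 top [589.22776033 -56.99445843  45.        ] scene [591.92707164 -55.74829672  45.        ]
collar [468.24467579 200.38425426  42.        ] [468.08806922 201.70261865  42.        ]
top block [12.8 42.9 51. ] 567
top tongue [13.2 57.2 62.7] 52
top baseE [ 8.1 23.4 33.9] 72
top table [-4.8  0.2  5.9] 546
scene block [21.4 45.9 49.3] 578
scene tongue [18.9 59.8 62.6] 41
scene baseE [11.3 25.2 33.1] 84
scene table [-0.2  1.7  3.8] 349
```

The measurements agree with the text. The cap top is at about 99 to 101 mm, the post top at 85, and the block at 43 to 46. The base measures 290 mm, and post to pivot is 96.6 against the given 95. I use the middle cartridge at about (470.3, 201.5), the socket at (590.5, -56.5), the clamp yaw at about -0.097, and the post at (507.7, -225.5). I go round to above the cartridge with the jaws along the tray's x axis.

{"name": "send_rows", "arguments": {"plan": [[[0.29,0.348,0.01],0.906,0],[[0.29,0.348,0.01],0.906,0],[[0.29,0.348,0.01],0.906,0],[[0.29,0.348,0.01],0.906,0],[[0.29,0.348,0.01],0.906,0],[[0.29,0.348,0.01],0.906,0],[[0.29,0.348,0.01],0.906,0],[[0.29,0.348,0.01],0.906,0],[[0.29,0.348,0.01],0.906,0],[[0.29,0.348,0.01],0.906,0],[[0.29,0.348,0.01],0.906,0],[[0.325,0.598,0.01],0.906,0],[[0.325,0.598,0.01],0.906,0],[[0.325,0.598,0.01],0.906,0],[[0.325,0.598,0.01],0.906,0],[[0.325,0.598,0.01],0.906,0],[[0.325,0.598,0.01],0.906,0],[[0.325,0.598,0.01],0.906,0],[[0.325,0.598,0.01],0.906,0],[[0.325,0.598,0.01],0.906,0]]}}

```text
t: 1.77
tcp_pos: [579.6, -0.3, 301.8]
tool_rot: [[0.259, 0.966, -0.001], [0.966, -0.259, -0.0], [-0.001, -0.001, -1.0]]
ft_force: [0.4, -0.4, -0.2]
finger_gap: 1.002
```

{"name": "send_rows", "arguments": {"plan": [[[-0.1095,0.2015,-0.08],0,0],[[-0.1095,0.2015,-0.08],0,0],[[-0.1095,0.2015,-0.08],0,0],[[-0.1095,0.2015,-0.08],0,0],[[-0.1095,0.2015,-0.08],0,0],[[-0.1095,0.2015,-0.08],0,0],[[-0.1095,0.2015,-0.08],0,0],[[-0.1095,0.2015,-0.08],0,0],[[-0.1095,0.2015,-0.08],0,0],[[-0.1095,0.2015,-0.08],0,0]]}}

```text
t: 2.6
tcp_pos: [471.6, 199.4, 222.5]
tool_rot: [[0.263, 0.965, 0.001], [0.965, -0.263, -0.0], [-0.0, 0.001, -1.0]]
ft_force: [-0.8, 0.1, 0.2]
finger_gap: 1.0
```

Run:
```python
from h import *
print(get_state()["tcp_pos"])
I,D=get_image("scene");np.savez("scene1.npz",I=I,D=D)
J,E=get_image("top")
f=lambda I,x,y:cv2.convertScaleAbs(cv2.resize(I[y:y+100,x:x+100,::-1],(400,400),interpolation=cv2.INTER_CUBIC),alpha=1.4)
cv2.imwrite("pics/pre.png",np.hstack([f(I,360,150),f(J,190,180)]))
```

```text
[471.6085341  199.3527014  222.51319179]
```

View pics/pre.png

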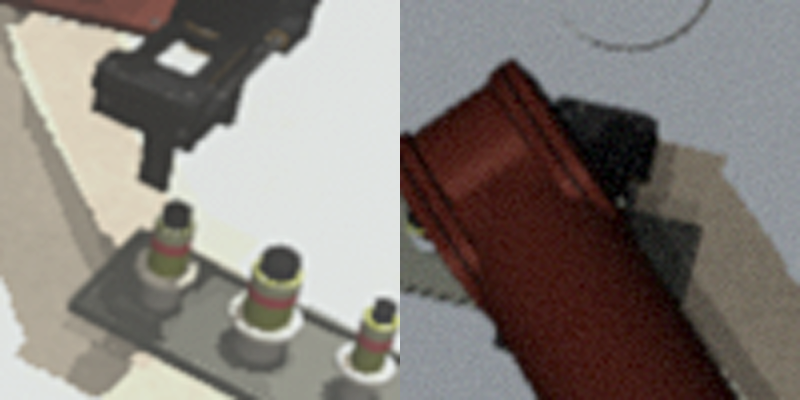

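The scene view shows the open gripper above the leftmost cartridge at (174,215) in the crop, and the neighbours are clear. The top view is blocked by the arm. I go down next.

{"name": "send_rows", "arguments": {"plan": [[[0,0,-0.03],0,0],[[0,0,-0.06],0,0],[[0,0,-0.08],0,0],[[0,0,-0.1],0,0],[[0,0,-0.105],0,0],[[0,0,-0.105],0,0],[[0,0,-0.105],0,0],[[0,0,-0.105],0,0.3],[[0,0,-0.105],0,0.5],[[0,0,-0.105],0,0.6],[[0,0,-0.105],0,0.7],[[0,0,-0.105],0,0.8],[[0,0,-0.105],0,0.8],[[0,0,-0.105],0,0.8]], "squeeze": 15}}

```text
t: 3.87
tcp_pos: [470.3, 201.5, 117.3]
tool_rot: [[0.259, 0.966, 0.0], [0.966, -0.259, 0.0], [0.0, 0.0, -1.0]]
ft_force: [-0.9, 0.3, -1.0]
finger_gap: 0.554
```

{"name": "send_rows", "arguments": {"plan": [[[0,0,0],0,0.9],[[0,0,0],0,0.9],[[0,0,0],0,0.9],[[0,0,0],0,0.9],[[0,0,0],0,0.9],[[0,0,0],0,0.9],[[0,0,0],0,0.9],[[0,0,0],0,0.9]]}}

```text
t: 4.53
tcp_pos: [470.3, 201.6, 117.3]
tool_rot: [[0.259, 0.966, -0.0], [0.966, -0.259, 0.0], [0.0, -0.0, -1.0]]
ft_force: [-0.4, 0.9, -0.2]
finger_gap: 0.341
```

The opening is 0.341 × 87 = 29.7 mm, which is the 30 mm barrel. I lift and carry it to above the socket, aligned with clamp x.

{"name": "send_rows", "arguments": {"plan": [[[0,0,0.03],0,0.9],[[0,0,0.06],0,0.9],[[0,0,0.09],0,0.9],[[0.02,-0.03,0.09],0.05,0.9],[[0.04,-0.06,0.09],0.1,0.9],[[0.06,-0.09,0.09],0.15,0.9],[[0.08,-0.12,0.09],0.165,0.9],[[0.09,-0.15,0.09],0.165,0.9],[[0.1,-0.18,0.09],0.165,0.9],[[0.11,-0.21,0.09],0.165,0.9],[[0.115,-0.24,0.09],0.165,0.9],[[0.1202,-0.258,0.09],0.165,0.9],[[0.1202,-0.258,0.09],0.165,0.9],[[0.1202,-0.258,0.09],0.165,0.9],[[0.1202,-0.258,0.09],0.165,0.9],[[0.1202,-0.258,0.09],0.165,0.9],[[0.1202,-0.258,0.09],0.165,0.9]]}}

```text
t: 5.95
tcp_pos: [590.3, -55.0, 207.3]
tool_rot: [[0.095, 0.995, -0.0], [0.995, -0.095, 0.0], [0.0, -0.0, -1.0]]
ft_force: [0.5, 0.3, -1.1]
finger_gap: 0.337
```

Run:
```python
from h import *
s=get_state();print(s["tcp_pos"],s["ft_force"])
I,D=get_image("scene");np.savez("scene2.npz",I=I,D=D)
J,E=get_image("top");np.savez("top2.npz",I=J,D=E)
f=lambda I,x,y,a:cv2.convertScaleAbs(cv2.resize(I[y:y+100,x:x+100,::-1],(500,500),interpolation=cv2.INTER_CUBIC)[:,:400],alpha=a)
cv2.imwrite("pics/over.png",np.hstack([f(I,265,140,1.6),f(J,275,165,1.5)]))
```

```text
[590.31083067 -54.98463224 207.28074088] [ 0.45644091  0.27217644 -1.13149664]
```

View pics/over.png

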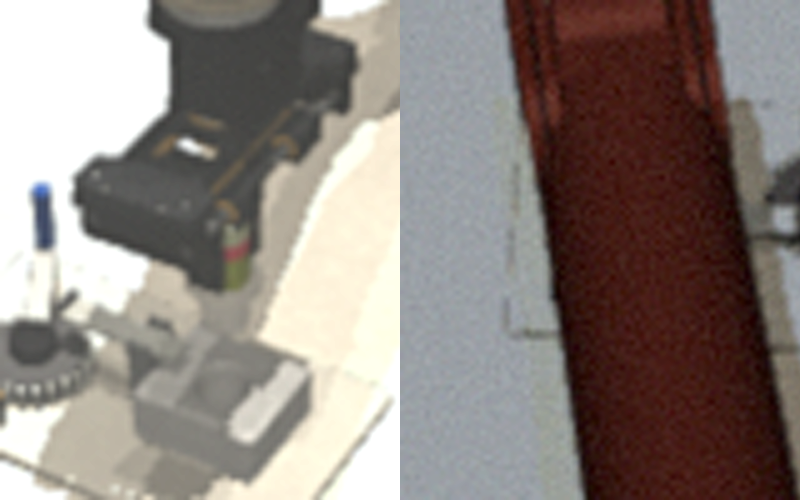

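The scene view shows the barrel between the fingers at crop (235,258), above the block with the bore at about (222,372). The collar and foot are hard to see in the shadow, so I check with depth and a local contrast crop.

Run:
```python
from h import *
M=np.load("scene2.npz");P=cloud("scene",M["D"].astype(float));I=M["I"]
f,cx,cy,o,R=cam("scene")
def proj(p):
    q=R.T@(np.array(p,float)-o);return (cx+f*q[0]/q[2]).round(1),(cy+f*q[1]/q[2]).round(1)
for z in(94,126,131,155):print(z,proj((590.3,-55,z)))
print("bore",proj((590.5,-56.5,45)))
y0,y1,x0,x1=180,235,290,335
for v in range(186,216,2):print(v,[int(P[v,u,2]) for u in range(296,326,2)])
g=cv2.createCLAHE(4,(2,2)).apply(cv2.cvtColor(I,cv2.COLOR_RGB2GRAY)[y0:y1,x0:x1])
cv2.imwrite("pics/c.png",cv2.resize(g,None,fx=10,fy=10,interpolation=cv2.INTER_CUBIC))
```

```text
94 (np.float64(309.4), np.float64(204.2))
126 (np.float64(309.2), np.float64(196.0))
131 (np.float64(309.2), np.float64(194.7))
155 (np.float64(309.1), np.float64(188.3))
bore (np.float64(309.1), np.float64(216.0))
186 [233, 236, 238, 242, 241, 233, 185, 175, 171, 170, 153, 2, 2, -4, 3]
188 [222, 223, 227, 233, 234, 228, 181, 170, 169, 162, 147, 0, 4, 3, 1]
190 [214, 217, 219, 221, 225, 221, 170, 161, 160, 155, 1, 2, 0, -1, 1]
192 [0, 208, 213, 215, 217, 214, 162, 154, 152, 147, 132, 0, 3, 2, 0]
194 [1, 1, 0, 5, 209, 152, 157, 150, 144, 143, 133, 1, 2, 3, 0]
196 [1, 3, 1, 2, 140, 143, 144, 139, 136, 133, 132, 3, 1, 0, 3]
198 [0, 0, 1, 0, 132, 131, 131, 132, 133, 134, 131, 2, 4, 1, 1]
200 [12, 13, 0, 4, 1, 130, 130, 130, 130, 117, 2, 2, 0, 1, 0]
202 [8, 10, 12, 15, 3, 110, 115, 117, 114, 108, 0, 3, 1, 1, 2]
204 [62, 62, 9, 11, 10, 105, 106, 107, 105, 100, 2, 1, 0, 2, 3]
206 [56, 58, 12, 11, 48, 47, 100, 100, 98, 0, 2, 1, 0, 3, 2]
208 [58, 59, 59, 60, 49, 45, 44, 45, 44, 48, 12, 10, 4, 2, 1]
210 [59, 57, 57, 45, 46, 43, 48, 47, 44, 47, 48, 47, 12, 12, 4]
212 [47, 43, 45, 44, 46, 45, 47, 45, 50, 46, 47, 46, 46, 45, 49]
214 [46, 44, 45, 44, 46, 43, 39, 39, 39, 45, 44, 49, 49, 46, 44]
```

View pics/c.png

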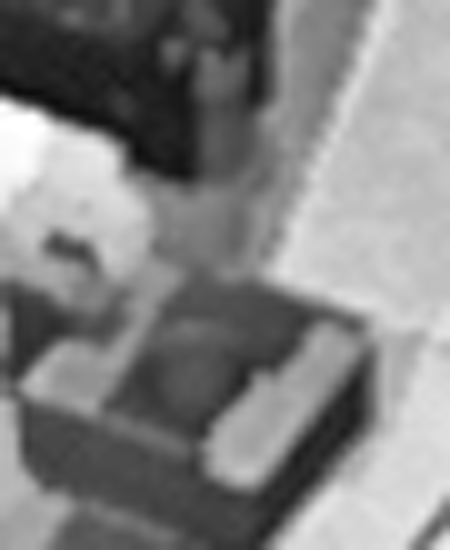

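The cartridge is held upright. The collar top reads about 131 and the foot about 97 to 125, as expected. I'll measure its sideways offset from the tool in the image columns.

Run:
```python
from h import *
M=np.load("scene2.npz");P=cloud("scene",M["D"].astype(float))
for v in range(186,208):
    r=P[v];m=[u for u in range(298,325) if 88<r[u,2]<190 and np.hypot(r[u,0]-590,r[u,1]+55)<40]
    if m:print(v,m[0],m[-1],(m[0]+m[-1])/2,int(np.median(r[m,2])))
f,cx,cy,o,R=cam("scene")
m=(P[...,2]>90)&(P[...,2]<122)&(np.hypot(P[...,0]-590,P[...,1]+55)<40);q=P[m]
from scipy.optimize import least_squares
def fit(q,r):return least_squares(lambda c:np.hypot(q[:,0]-c[0],q[:,1]-c[1])-r,[590,-55],loss="soft_l1").x
print("foot fit",fit(q,15),len(q))
m=(P[...,2]>133)&(P[...,2]<174)&(np.hypot(P[...,0]-590,P[...,1]+55)<25);print("barrel(+finger)",fit(P[m],15),m.sum())
# bore from scene0/top0: hole pixels below block top
for n in("scene","top"):
    M0=np.load(n+"0.npz");Q=cloud(n,M0["D"].astype(float))
    m=(np.hypot(Q[...,0]-590,Q[...,1]+57)<26)&(Q[...,2]<39);v,u=np.nonzero(m);print(n,m.sum(),u.mean(),v.mean(),u.min(),u.max(),v.min(),v.max(),Q[m].mean(0))
    m=(np.abs(Q[...,2]-45)<6)&(np.hypot(Q[...,0]-590,Q[...,1]+57)<90)
    pts=Q[m][:,:2];yaw=-.097;c,s=np.cos(yaw),np.sin(yaw);L=(pts-[590,-57])@np.array([[c,-s],[s,c]]);print("block extents",np.percentile(L,[1,99],axis=0).round(1))
```

```text
186 308 317 312.5 172
187 307 317 312.0 170
188 307 317 312.0 167
189 307 316 311.5 163
190 307 315 311.0 161
191 307 315 311.0 158
192 307 316 311.5 152
193 307 317 312.0 149
194 303 317 310.0 146
195 302 317 309.5 144
196 303 317 310.0 139
197 303 317 310.0 134
198 303 316 309.5 132
199 304 315 309.5 133
200 305 314 309.5 130
201 305 314 309.5 117
202 305 314 309.5 114
203 305 314 309.5 110
204 306 314 310.0 105
205 306 313 309.5 101
206 308 312 310.0 100
foot fit [589.39205567 -53.75964405] 53
barrel(+finger) [592.82685365 -53.50028912] 111
scene 47 309.468085106383 216.80851063829786 305 314 214 219 [577.52427574 -61.38684054  28.58501743]
block extents [[-36.8 -49.5]
 [ 39.4  45. ]]
top 78 320.6025641025641 207.35897435897436 314 327 203 213 [594.43583249 -57.65096586  19.33587403]
block extents [[-37.6 -75.3]
 [ 37.8  40.7]]
```

{"name": "send_rows", "arguments": {"plan": [[[0,0,-0.03],0,0.9],[[0,0,-0.04],0,0.9],[[0,0,-0.04],0,0.9],[[0,0,-0.04],0,0.9]]}}

```text
t: 6.38
tcp_pos: [590.0, -56.2, 166.9]
tool_rot: [[0.096, 0.995, -0.002], [0.995, -0.096, 0.0], [0.0, -0.002, -1.0]]
ft_force: [0.2, 0.4, -1.0]
finger_gap: 0.341
```

{"name": "send_rows", "arguments": {"plan": [[[0,0,-0.005],0,0.9],[[0,0,-0.009],0,0.9],[[0,0,-0.011],0,0.9],[[0,0,-0.013],0,0.9],[[0,0,-0.015],0,0.9],[[0,0,-0.016],0,0.9],[[0,0,-0.016],0,0.9]]}}

```text
t: 6.97
tcp_pos: [590.4, -56.5, 151.1]
tool_rot: [[0.097, 0.995, -0.0], [0.995, -0.097, 0.0], [0.0, -0.0, -1.0]]
ft_force: [-0.3, 0.3, -1.1]
finger_gap: 0.34
```

There is no contact although the underside is already about 7 mm into the bore. I continue.

{"name": "send_rows", "arguments": {"plan": [[[0,0,-0.003],0,0.9],[[0,0,-0.006],0,0.9],[[0,0,-0.009],0,0.9],[[0,0,-0.012],0,0.9],[[0,0,-0.015],0,0.9],[[0,0,-0.018],0,0.9],[[0,0,-0.02],0,0.9],[[0,0,-0.02],0,0.9]]}}

```text
t: 7.63
tcp_pos: [590.2, -56.5, 130.6]
tool_rot: [[0.097, 0.995, -0.001], [0.995, -0.097, 0.0], [0.0, -0.001, -1.0]]
ft_force: [-0.6, 0.3, -1.6]
finger_gap: 0.339
```

{"name": "send_rows", "arguments": {"plan": [[[0,0,-0.001],0,0.9],[[0,0,-0.002],0,0.9],[[0,0,-0.003],0,0.9],[[0,0,-0.0035],0,0.9],[[0,0,-0.0035],0,0.9]]}}

```text
t: 8.05
tcp_pos: [590.7, -56.5, 128.2]
tool_rot: [[0.097, 0.995, 0.0], [0.995, -0.097, -0.0], [-0.0, 0.0, -1.0]]
ft_force: [-1.3, -0.4, 2.8]
finger_gap: 0.342
```

It has bottomed at TCP z 128.2, where 128.3 was predicted, with about 4 N up. I open, wait, then rise.

{"name": "send_rows", "arguments": {"plan": [[[0,0,0],0,0.5],[[0,0,0],0,0.3],[[0,0,0],0,0.1],[[0,0,0],0,0],[[0,0,0],0,0],[[0,0,0],0,0],[[0,0,0],0,0],[[0,0,0],0,0],[[0,0,0],0,0],[[0,0,0],0,0],[[0,0,0.02],0,0],[[0,0,0.05],0,0],[[0,0,0.08],0,0],[[-0.03,-0.01,0.08],0,0],[[-0.07,-0.02,0.08],0,0],[[-0.09,-0.04,0.08],0,0],[[-0.12,-0.06,0.08],0,0],[[-0.12,-0.06,0.08],0,0],[[-0.12,-0.06,0.08],0,0]]}}

```text
t: 9.63
tcp_pos: [469.3, -117.9, 208.1]
tool_rot: [[0.1, 0.995, 0.0], [0.995, -0.1, -0.001], [-0.001, 0.0, -1.0]]
ft_force: [1.3, 0.6, 0.0]
finger_gap: 1.001
```

Run:
```python
from h import *
s=get_state();print(s["tcp_pos"],s["ft_force"])
I,D=get_image("scene");np.savez("scene3.npz",I=I,D=D)
P=cloud("scene",D.astype(float));m=(np.hypot(P[...,0]-590,P[...,1]+56)<26)&(P[...,2]>50)
q=P[m];print(np.percentile(q[:,2],[50,95,99]))
f=lambda I,x,y,a:cv2.convertScaleAbs(cv2.resize(I[y:y+100,x:x+130,::-1],(780,600),interpolation=cv2.INTER_CUBIC),alpha=a)
cv2.imwrite("pics/seat.png",f(I,225,150,1.4))
```

```text
[ 469.28630304 -117.92012965  208.05462106] [1.27960707 0.64540899 0.01082579]
[ 79.11543581 112.09622834 113.19513669]
```

View pics/seat.png

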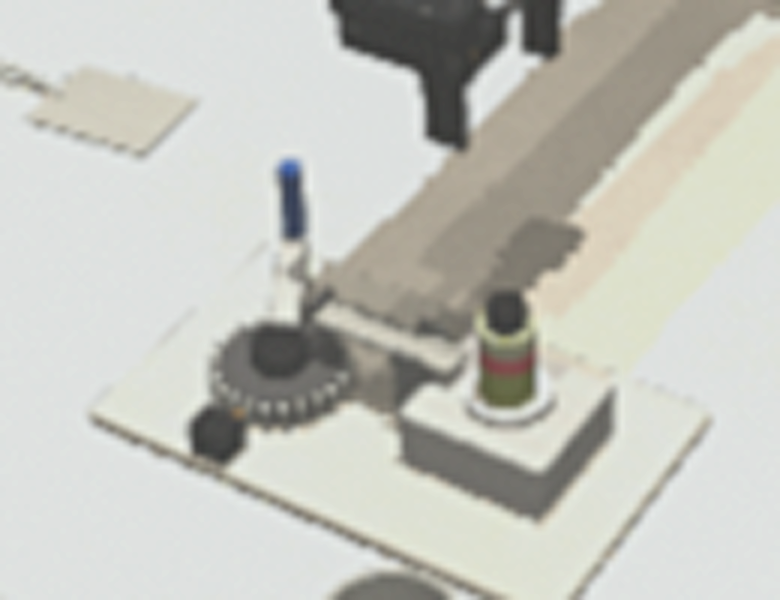

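The cartridge stands fully home, with the cap top at about 111 mm (110 expected) and the collar on the block at crop (510,400). The lever is at rest, with the post top at (289,168). Next I take the open hand over the post with the jaws along world y.

{"name": "send_rows", "arguments": {"plan": [[[0.0372,-0.109,0],-1.473,0],[[0.0372,-0.109,0],-1.473,0],[[0.0372,-0.109,0],-1.473,0],[[0.0372,-0.109,0],-1.473,0],[[0.0372,-0.109,0],-1.473,0],[[0.0372,-0.109,0],-1.473,0],[[0.0372,-0.109,0],-1.473,0],[[0.0372,-0.109,0],-1.473,0],[[0.0372,-0.109,0],-1.473,0],[[0.0372,-0.109,0],-1.473,0],[[0.0372,-0.109,0],-1.473,0],[[0.0372,-0.109,0],-1.473,0],[[0.0372,-0.109,0],-1.473,0],[[0.0372,-0.109,0],-1.473,0],[[0.0372,-0.109,0],-1.473,0]]}}

```text
t: 10.93
tcp_pos: [508.3, -224.8, 207.6]
tool_rot: [[1.0, 0.005, 0.0], [0.005, -1.0, 0.0], [0.0, -0.0, -1.0]]
ft_force: [-0.2, -0.6, 0.4]
finger_gap: 0.998
```

Run:
```python
from h import *
s=get_state();print(s["tcp_pos"],s["ft_force"],s["joint_pos"].round(2))
I,D=get_image("scene");P=cloud("scene",D.astype(float))
m=(np.hypot(P[...,0]-508,P[...,1]+226)<16)&(P[...,2]>45)&(P[...,2]<95);print("post",P[m].mean(0) if m.any() else None,m.sum(),P[m][:,2].max())
f=lambda I,x,y,a:cv2.convertScaleAbs(cv2.resize(I[y:y+80,x:x+100,::-1],(600,480),interpolation=cv2.INTER_CUBIC),alpha=a)
cv2.imwrite("pics/post.png",f(I,225,130,1.5))
```

```text
[ 508.29874849 -224.80590162  207.60357389] [-0.16311243 -0.64006082  0.36924141] [ 0.54  0.22 -0.23  1.79  0.05  1.14 -1.27]
post [ 511.52807885 -221.90900584   70.51377659] 49 90.1477773681977
```

View pics/post.png

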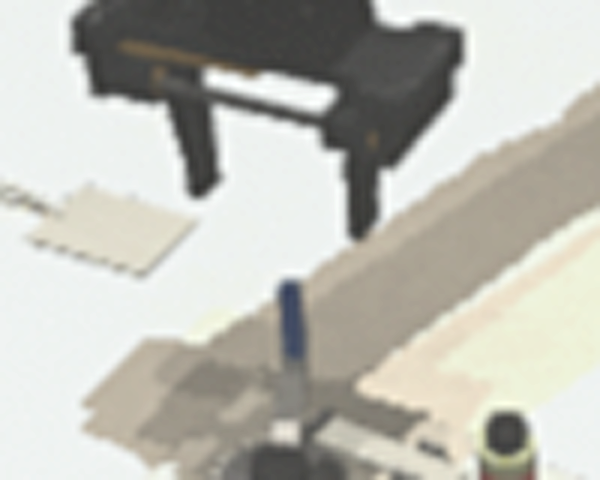

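The open fingers straddle the blue post (crop (290,290)) with room on both sides. I descend and close on it.

{"name": "send_rows", "arguments": {"plan": [[[0,0,-0.03],0,0],[[0,0,-0.06],0,0],[[0,0,-0.08],0,0],[[0,0,-0.088],0,0.2],[[0,0,-0.088],0,0.4],[[0,0,-0.088],0,0.6],[[0,0,-0.088],0,0.7],[[0,0,-0.088],0,0.8],[[0,0,-0.088],0,0.9],[[0,0,-0.088],0,0.95],[[0,0,-0.088],0,0.95],[[0,0,-0.088],0,0.95],[[0,0,-0.088],0,0.95],[[0,0,-0.088],0,0.95],[[0,0,-0.088],0,0.95],[[0,0,-0.088],0,0.95],[[0,0,-0.088],0,0.95],[[0,0,-0.088],0,0.95],[[0,0,-0.088],0,0.95]], "squeeze": 20}}

```text
t: 12.57
tcp_pos: [507.7, -225.9, 119.8]
tool_rot: [[1.0, 0.0, 0.0], [0.0, -1.0, -0.0], [0.0, 0.0, -1.0]]
ft_force: [0.8, -3.3, -1.2]
finger_gap: 0.151
```

The post is gripped (opening about 13 mm). I take it on the arc to the first click.

{"name": "send_rows", "arguments": {"plan": [[[-0.0015,0.004,0],0,0.95],[[-0.003,0.008,0],0,0.95],[[-0.0042,0.0117,0],0,0.95],[[-0.005,0.016,0],0,0.95],[[-0.006,0.02,0],0,0.95],[[-0.0069,0.0238,0],0,0.95],[[-0.0069,0.0238,0],0,0.95],[[-0.0069,0.0238,0],0,0.95]]}}

```text
t: 13.23
tcp_pos: [500.9, -201.4, 119.8]
tool_rot: [[1.0, 0.001, 0.0], [0.001, -1.0, -0.0], [0.0, 0.0, -1.0]]
ft_force: [0.8, -3.5, -2.1]
finger_gap: 0.154
```

3.5 N matches a notch (click 1). I probe partway up to the next crest to confirm the phase.

{"name": "send_rows", "arguments": {"plan": [[[-0.0005,0.004,0],0,0.95],[[-0.0009,0.0083,0],0,0.95],[[-0.0009,0.0083,0],0,0.95]]}}

```text
t: 13.48
tcp_pos: [500.0, -193.1, 119.8]
tool_rot: [[1.0, 0.001, 0.0], [0.001, -1.0, 0.0], [0.0, -0.0, -1.0]]
ft_force: [1.8, -3.4, -1.8]
finger_gap: 0.152
```

{"name": "send_rows", "arguments": {"plan": [[[-0.0002,0.0041,0],0,0.95],[[-0.0002,0.008,0],0,0.95],[[-0.0002,0.008,0],0,0.95]]}}

```text
t: 13.73
tcp_pos: [499.9, -184.7, 119.8]
tool_rot: [[1.0, 0.001, 0.0], [0.001, -1.0, 0.001], [0.0, -0.001, -1.0]]
ft_force: [2.3, -0.8, 0.1]
finger_gap: 0.157
```

{"name": "send_rows", "arguments": {"plan": [[[0.0003,0.004,0],0,0.95],[[0.0006,0.0085,0],0,0.95],[[0.0006,0.0085,0],0,0.95],[[0.0006,0.0085,0],0,0.95]]}}

```text
t: 14.07
tcp_pos: [500.5, -176.8, 119.8]
tool_rot: [[1.0, 0.001, 0.0], [0.001, -1.0, -0.0], [0.0, 0.0, -1.0]]
ft_force: [3.3, -4.5, -2.9]
finger_gap: 0.157
```

The force dropped to 0.8 N past the crest and rose to 4.5 N in the second notch. I continue to the third in felt steps.

{"name": "send_rows", "arguments": {"plan": [[[0.0005,0.003,0],0,0.95],[[0.0009,0.0062,0],0,0.95],[[0.0009,0.0062,0],0,0.95]]}}

```text
t: 14.32
tcp_pos: [501.4, -171.0, 119.8]
tool_rot: [[1.0, 0.001, 0.001], [0.001, -1.0, -0.001], [0.001, 0.001, -1.0]]
ft_force: [3.4, -4.7, -2.7]
finger_gap: 0.151
```

{"name": "send_rows", "arguments": {"plan": [[[0.0006,0.003,0],0,0.95],[[0.0012,0.0061,0],0,0.95],[[0.0012,0.0061,0],0,0.95]]}}

```text
t: 14.57
tcp_pos: [502.7, -164.5, 119.8]
tool_rot: [[1.0, 0.001, 0.001], [0.001, -1.0, -0.0], [0.001, 0.0, -1.0]]
ft_force: [4.8, -3.2, -3.2]
finger_gap: 0.158
```

{"name": "send_rows", "arguments": {"plan": [[[0.0008,0.003,0],0,0.95],[[0.0017,0.0059,0],0,0.95],[[0.0017,0.0059,0],0,0.95]]}}

```text
t: 14.82
tcp_pos: [504.5, -158.5, 119.8]
tool_rot: [[1.0, 0.001, 0.001], [0.001, -1.0, -0.0], [0.001, 0.0, -1.0]]
ft_force: [4.9, -3.4, -3.1]
finger_gap: 0.154
```

{"name": "send_rows", "arguments": {"plan": [[[0.001,0.002,0],0,0.95],[[0.0015,0.0039,0],0,0.95],[[0.0015,0.0039,0],0,0.95],[[0.0015,0.0039,0],0,0.95]]}}

```text
t: 15.15
tcp_pos: [505.8, -154.9, 119.8]
tool_rot: [[1.0, 0.001, 0.001], [0.001, -1.0, -0.0], [0.001, 0.0, -1.0]]
ft_force: [2.9, -3.5, -3.0]
finger_gap: 0.154
```

By the chord, 71.0 mm at radius 95 mm gives a lever angle of about 0.766, the third notch, with margin to 0.66 and 0.90. I hold and check the cartridge, lever and tray.

{"name": "send_rows", "arguments": {"plan": [[[0,0,0],0,0.95],[[0,0,0],0,0.95],[[0,0,0],0,0.95],[[0,0,0],0,0.95],[[0,0,0],0,0.95],[[0,0,0],0,0.95]]}}

```text
t: 15.65
tcp_pos: [505.8, -155.0, 119.8]
tool_rot: [[1.0, 0.001, 0.001], [0.001, -1.0, -0.0], [0.001, 0.0, -1.0]]
ft_force: [3.6, -4.4, -2.4]
finger_gap: 0.154
```

Run:
```python
from h import *
s=get_state();print(s["tcp_pos"],s["ft_force"],s["finger_gap"])
I,D=get_image("scene")
P=cloud("scene",D.astype(float));q=P[(np.hypot(P[...,0]-590,P[...,1]+56)<26)&(P[...,2]>50)];print(np.percentile(q[:,2],[50,95,99]))
cv2.imwrite("pics/end.png",cv2.convertScaleAbs(cv2.resize(I[130:280,225:485,::-1],(780,450),interpolation=cv2.INTER_CUBIC),alpha=1.4))
```

```text
[ 505.82249606 -154.97287819  119.82161671] [ 3.61753118 -4.36485484 -2.36168324] 0.15409221802556824
[ 76.72358329 112.09213982 113.90822442]
```

View pics/end.png

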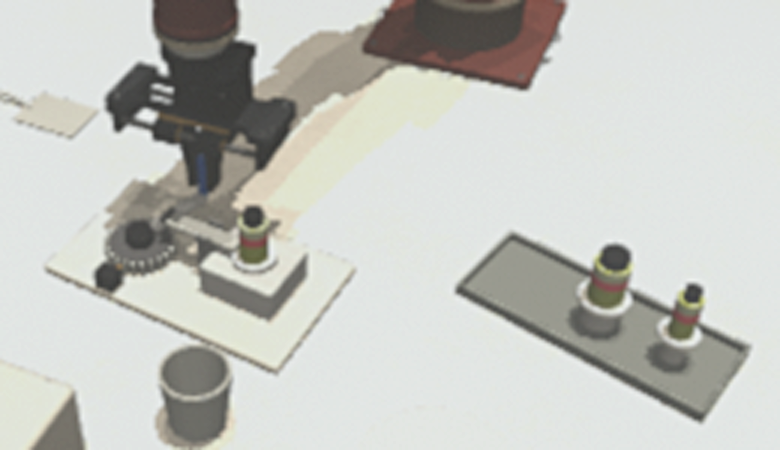

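The final view shows the post held between the fingers at (203,170), the cartridge upright in the block at (254,240), and the other two standing in the tray at (605,280) and (687,315). I hand in.

```bash
python3 -c "from workcell import *;print(finish_job())"
```

```text
the job is handed in; nothing more can be done
None
```

I seated the middle cartridge in the clamp socket, turned the lever to its third click, and handed the job in with the gripper still holding the post. `finish_job` gave no verdict, so the result rests on these checks:

- **Cartridge:** The grip opening was 29.7 mm, matching the 30 mm barrel. It bottomed at TCP z 128.2 mm, where I expected 128.3. The cap top read about 112 mm by depth at the end, against 110 mm, which is within the noise. It looked upright in the last picture.
- **Lever:** The post moved 71.0 mm, which at a radius of 95 mm puts the lever at about 0.77 rad. That is inside 0.66 to 0.90 and well short of 0.93. The hand felt 4.4 N in y and 3.6 N in x while holding it.
- **Other objects:** The small and large cartridges stand upright in the tray, and the cup and spatula in the last picture look untouched. I did not re-check the plate, jar or bottle.

Three readings were less clear:

- **Third click:** The drop in force was plain between clicks one and two, but weak between two and three. The third click therefore rests mainly on the measured travel.
- **Pivot position:** It came out about 16 mm off the clamp's centre line in x. I used it because the distance to the post then fitted the given 95 mm (96.6 measured).
- **Start of the swing:** I took the lever as at rest when I gripped the post. Any small shift from closing the jaws would raise the angle by about 0.02 rad at most.

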